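# Sample row into the analyser rack, reversed

### The arm

A 6-joint arm with a two-finger parallel gripper is mounted at the origin on the work surface. World frame = base frame: x ahead of the robot, y to its left, z up, the work surface at z = 0. Lengths are in mm, angles in rad, forces in N, time in s.
With the tool pointing down it reaches from about 275 to 750 mm from the base axis. Payload 10.2 kg.
Tool frame: the origin (TCP) lies midway between the tips of the shut fingers; the grasp point (between the pads) lies 19 mm behind it (ctrl.tcp_to_grasp is the z of the grasp point in the tool frame, in mm); z points along the fingers, y is the direction in which the jaws open and shut (so a half turn about z gives the same grasp; the last joint's range is limited). The gripper opens to 85 mm and grips with 20 to 120 N. Pads are 22 mm wide; open, the fingers measure 114 mm over their backs; the gripper's body (76 mm by 85 mm) begins 54 mm behind the grasp point. The pads swing forward as they close: fully open they stand 13 mm farther back than shut.
Start: joints at [1.087, 0.313, 1.498, -0, 1.331, -0.223], TCP at [135.386, 507.249, 231.294] pointing down, gripper open.
Joint ranges: [-2.94, 2.94], [-0.97, 2.17], [0.19, 2.56], [-1.23, 4.37], [0.02, 3.11], [-2.88, 2.88]. Speed limits (rad/s): [2.39, 2.39, 3.01, 3.14, 3.14, 3.14].

### API

Orientations are given as a unit quaternion [w, x, y, z].
In Python, from rig import sensors, capture, order, ctrl gives the robot as it stands. The module is installed in compiled form; this text tells all that it offers.
- The arm moves only by the tool play_rows, never from a script. Its argument "deltas" is a list of rows, each a list of 7 numbers: the shift along the world's x, y, z in units of 40 mm (1.0 is 40 mm), then the turn, a rotation vector about the world's x, y, z in units of 6 degrees (1.0 is 6 degrees), then the opening, from -1 (shut) to 1 (fully open). A call has 1 to 8 rows; each row shifts and turns the commanded pose from where the row before left it; what a row does not reach is not made up. A row lasts 1/12 s, in which the tool goes at most 41.7 mm and 7.16 degrees, less where a joint would pass 70% of its speed; a pose out of reach is approached as far as the arm can. A call is refused whole if a number of a shift passes 1 or a number of a turn 1, either way. A call with a gripper value outside its range is refused whole. The fingers move at their own pace and stop on an object; "squeeze" is the grip in N (left out, the last holds). Time passes only in rows, so rows that do not move let the fingers close. It gives the time, the measured TCP pose, the force and the opening at its end, in the units of the state.
- sensors.sense(): the state, without advancing time (a new reading comes with each control period).
- capture(name): name is "scene" or "top" or "wrist"; returns a dict with "pixels" (400x640x3 uint8, red, green, blue), "z_map" (400x640 float32, mm along the optical axis (not along the pixel's ray), 0 where there is no reading), "fx", "fy", "cx", "cy" (pixels), "eye" and "rotation" of the camera in the world; the wrist camera has in their place "tool_from_camera" (4x4, takes a point from camera to tool coordinates, whose origin is the TCP and whose axes are the flange's). Camera axes: x right, y down, z forward; pixel columns grow to the right and rows downward; lengths in mm; the calibration is good to about 2 mm. A picture is of the moment at which its call begins: read the wrist's pose just before it.
- order.finish_job(): hands the job in, once; it reports no verdict.
The state is a dict: "time_s": time; "joints": joint angles; "dq": joint speeds; "tau": joint torques, N m; "eef_pos": TCP position; "ee_rot": TCP orientation; "force": force on the tool from outside, world axes, zero at the start; "wrist_torque": the same for the moment, N m; "grip_width": opening from 0.0 (shut) to 1.0 (fully open).
Only numpy, scipy, OpenCV 4.12 (cv2) and the standard library are available. Lean on these libraries where they do the work, as an engineer would, in place of code of your own. Each camera call takes 0.05 s, during which the arm holds its last target. There are 200 camera calls.

### The job

Move the four closed glass vessels from the cork rings on the yellow tray into the four wells of the aluminium rack, one in each well and in reverse order: seen from the robot, the vessel at the left end of the tray's row goes into the well at the right end of the rack, the second from the left into the second from the right, and so on. Keep the vessels upright, set each one down gently, without dropping it, so that it stands flat in its well, and let go of it.

Things in the scene. Friction and masses are not known exactly. Their poses are not given: they have to be found in the camera images.
- conical: Loose, closed conical flask: clear glass cone, foot 48 diameter, narrowing from height 6 to a neck 22 diameter at height 60; neck up to height 80; dark rubber stopper 26 diameter from height 80 to the top at 102. About 0.13 kg (varies 30 %). Sizes in mm. Origin: centre of its underside, z up. Rigid; may be gripped by the glass, stopper or lid.
- bottle: Loose, closed straight round bottle: clear glass, 47 diameter up to height 66, short shoulder to height 78, dark cap 34 diameter from height 78 to the top at 100. About 0.16 kg (varies 30 %). Sizes in mm. Origin: centre of its underside, z up. Rigid; may be gripped by the glass, stopper or lid.
- cylinder: Loose, closed slim footed cylinder: clear glass, round foot 48 diameter and 10 high, tube 25 diameter above it up to height 98, dark rubber stopper 29 diameter from 98 to the top at 115. About 0.12 kg (varies 30 %). Sizes in mm. Origin: centre of its underside, z up. Rigid; may be gripped by the glass, stopper or lid.
- jar: Loose, closed squat jar: clear glass, 48 diameter up to height 50, broad dark lid 50 diameter from 50 to the top at 70. About 0.15 kg (varies 30 %). Sizes in mm. Origin: centre of its underside, z up. Rigid; may be gripped by the glass, stopper or lid.
- ring_conical: Fixed cork ring, 70 outside, 58 inside, 10 mm high, on the tray; the conical vessel stands inside it at the start (so it keeps marking where that vessel came from). Origin: centre of its underside, on the tray floor. The four rings look alike and stand in one row.
- ring_bottle: Fixed cork ring, 70 outside, 58 inside, 10 mm high, on the tray; the bottle vessel stands inside it at the start (so it keeps marking where that vessel came from). Origin: centre of its underside, on the tray floor. The four rings look alike and stand in one row.
- ring_cylinder: Fixed cork ring, 70 outside, 58 inside, 10 mm high, on the tray; the cylinder vessel stands inside it at the start (so it keeps marking where that vessel came from). Origin: centre of its underside, on the tray floor. The four rings look alike and stand in one row.
- ring_jar: Fixed cork ring, 70 outside, 58 inside, 10 mm high, on the tray; the jar vessel stands inside it at the start (so it keeps marking where that vessel came from). Origin: centre of its underside, on the tray floor. The four rings look alike and stand in one row.
- tray: Fixed yellow tray, 180 (x) by 330 (y) mm, floor 6 thick, rim 12 high; the cork rings stand along its y axis at y = +112.5, +37.5, -37.5, -112.5 mm, x = 0. Origin: centre of its underside; z up; y points left as the robot sees it (turned up to 26 degrees). It stands left or right of the rack. A loose spatula and spare stopper, reaching 30 above the bench, lie near its long sides.
- rack: Fixed aluminium rack, 100 (x) by 330 (y) by 22 (z) mm, with four round wells, 64 diameter, 12 deep (floors 10 mm above the bench), along its y axis at y = +112.5, +37.5, -37.5, -112.5 mm, x = 0. Origin: centre of its underside; z up; y points left as the robot sees it (turned up to 26 degrees). Empty at the start.
Not all that is in view belongs to the job. What is shaped like the conical but pink is not meant. Leave any orange look-alike of the jar alone.

How it is judged:
By the outcome, as a careful person would: the job done as asked, in the order asked, and still so for the second after the job is handed in, with the robot touching nothing.
It also fails if it takes over 112 s, if anything falls off the work surface, if the arm or the gripper's body presses on something with over 40 N, if the wrist force passes 120 N, or if a joint passes its speed limit or range.

## Working session

There is one attempt and no reset: what is moved stays moved. The work goes in short steps, Python scripts to look and compute and a tool call to move; the robot and the scene stay as the last step left them, time stands still between calls to the robot, and variables do not carry over. Pictures are saved under pics/ and viewed, about 12 in all and at most 16, crops included, and the job is handed in when it is done.

Besides the shell and the picture viewer there is one more tool, called after "Emit:" by a JSON object that holds its "method" and its "body". play_rows: Moves the arm, as the interface text tells. Its arguments: {"type":"object","properties":{"deltas":{"type":"array","items":{"type":"array","items":{"type":"number"}}},"squeeze":{"type":"number"}},"required":["deltas"]}

```bash
mkdir -p pics; ls
python3 - <<'E'
from rig import sensors, capture, order, ctrl
import cv2,numpy as np
s=sensors.sense();print(s, ctrl.tcp_to_grasp)
for n in("scene","top"):
    c=capture(n);cv2.imwrite(f"pics/{n}1.png",c["pixels"][:,:,::-1])
    np.savez(f"{n}1.npz",**c)
    print(n,c["fx"],c["cx"],c["cy"],c["eye"],c["rotation"])
E
```

```text
pics
{'time_s': 0.0, 'joints': array([ 1.08662300e+00,  3.13433987e-01,  1.49844714e+00, -2.48409458e-05,
        1.33099791e+00, -2.23416265e-01]), 'dq': array([ 0.00175914,  0.00241025,  0.001464  ,  0.00118904,  0.00062207,
       -0.00109627]), 'tau': array([-9.90328408e-04, -4.12255776e+01, -2.59745604e+01, -1.76471463e-04,
        4.08415348e-03, -1.99925188e-05]), 'eef_pos': array([135.25235339, 507.00757514, 230.73948317]), 'ee_rot': array([-2.11524639e-04,  1.30006509e-01,  9.91512932e-01, -6.07536051e-04]), 'force': array([ 0.03133135, -0.41730926, -0.15316059]), 'wrist_torque': array([0.00909547, 0.0072202 , 0.01588446]), 'grip_width': 0.9949674067506845} -18.700000000000003
scene 374.33582379328607 317.261927685931 198.53587017174823 [1177.46987236   -8.65270337  749.52003888] [-0.26182958  0.65173191  0.6619034  -0.26186767]
top 365.3020757751449 314.498833251896 197.7489999445659 [416.80704705 -19.73490694 800.06262401] [-0.0450271   0.71495134 -0.69764005  0.01074744]
```

View pics/scene1.png

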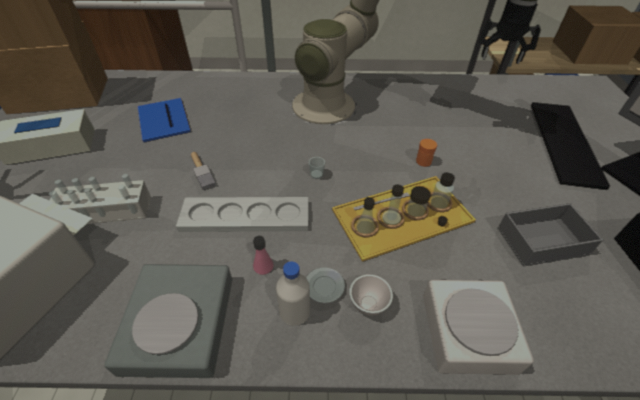

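View pics/top1.png

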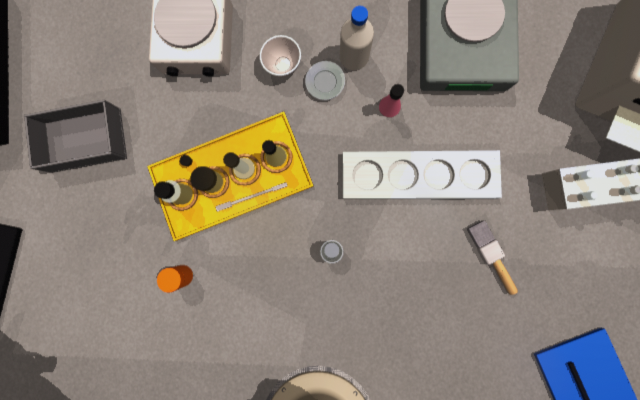

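The top view (up = +x, left = +y) shows the tray at (230,175) with vessels at about (173,192), (203,180), (238,163) and (270,152). The rack is at (422,174). The pink flask at (392,100) and the orange jar at (172,279) are decoys, as both are off the tray. Next I'll measure.

```bash
cat > h.py <<'E'
import numpy as np,cv2
from scipy.spatial.transform import Rotation as R
def rot(q): return R.from_quat(np.roll(q,-1)).as_matrix()
def plane(c,uv,z):
    uv=np.atleast_2d(uv).astype(float)
    d=np.c_[(uv[:,0]-c["cx"])/c["fx"],(uv[:,1]-c["cy"])/c["fy"],np.ones(len(uv))]@rot(c["rotation"]).T
    return c["eye"]+d*((z-c["eye"][2])/d[:,2])[:,None]
def cloud(c):
    v,u=np.mgrid[:400,:640];z=c["z_map"]
    p=np.stack([(u-c["cx"])/c["fx"]*z,(v-c["cy"])/c["fy"]*z,z],-1)
    return p@rot(c["rotation"]).T+c["eye"]
E
python3 - <<'E'
from h import *
c=dict(np.load("top1.npz"));im=c["pixels"]
P=cloud(c);hsv=cv2.cvtColor(im,cv2.COLOR_RGB2HSV)
def rect(m,z,n):
    m=cv2.morphologyEx(m.astype(np.uint8),cv2.MORPH_CLOSE,np.ones((9,9)))
    k=max(cv2.findContours(m,0,2)[0],key=cv2.contourArea)
    pts=plane(c,k[:,0],z)[:,:2].astype(np.float32)
    r=cv2.minAreaRect(pts);print(n,r);return r
print("bench z",np.median(P[300:340,420:460,2]))
rect((hsv[...,0]>18)&(hsv[...,0]<34)&(hsv[...,1]>150)&(hsv[...,2]>110),12,"tray")
m=np.zeros((400,640),bool);m[140:210,330:515]=1
rect(m&(P[...,2]>14)&(P[...,2]<35),22,"rackdepth")
rect(m&(im.min(-1)>150),22,"rackcol")
# wells: low points inside rack
g=(im.min(-1)<0)
for u,v in [(173,192),(203,180),(238,163),(270,152)]:
    b=P[v-22:v+22,u-22:u+22];d=(im[v-22:v+22,u-22:u+22].max(-1)<60)
    n,l,st,ce=cv2.connectedComponentsWithStats(d.astype(np.uint8))
    i=1+np.argmax(st[1:,4]);q=b[l==i];h=np.percentile(q[:,2],90);t=q[q[:,2]>h-6]
    print((u,v),"dark",ce[i]+[u-22,v-22],st[i,4],"toph",h,"ctr",(t[:,:2].min(0)+t[:,:2].max(0))/2,np.median(t[:,:2],0),np.ptp(t[:,:2],axis=0))
cv2.imwrite("pics/crop1.png",cv2.resize(im[100:250,130:330,::-1],None,fx=4,fy=4,interpolation=2))
s=dict(np.load("scene1.npz"));cv2.imwrite("pics/crop2.png",cv2.resize(s["pixels"][140:270,320:490,::-1],None,fx=4.5,fy=4.5,interpolation=2))
E
```

```text
bench z 0.09633049656378034
tray ((523.104736328125, 209.3272705078125), (180.1011505126953, 329.42877197265625), 22.94991683959961)
rackdepth ((534.4424438476562, -205.57679748535156), (99.71847534179688, 329.67529296875), 1.2901378870010376)
rackcol ((534.31689453125, -205.96444702148438), (101.60318756103516, 330.5799865722656), 0.934330403804779)
(173, 192) dark [163.57307692 189.97692308] 260 toph 107.67933885216442 ctr [480.6882367  313.09858222] [479.89904414 311.76813801] [29.5532699 32.1045392]
(203, 180) dark [203.25308642 178.66460905] 486 toph 77.89889482525302 ctr [474.18249085 124.47705804] [508.43690482 244.99775204] [114.75088759 288.42392996]
(238, 163) dark [231.06134969 159.96932515] 163 toph 122.9766753713667 ctr [484.42253653  84.25606729] [538.99078173 175.3756134 ] [135.23097895 207.98194846]
(270, 152) dark [269.04137931 147.4       ] 145 toph 109.53246474058417 ctr [498.34508227  48.86212214] [569.23281166 106.68129013] [163.07607044 137.19405817]
```

View pics/crop1.png

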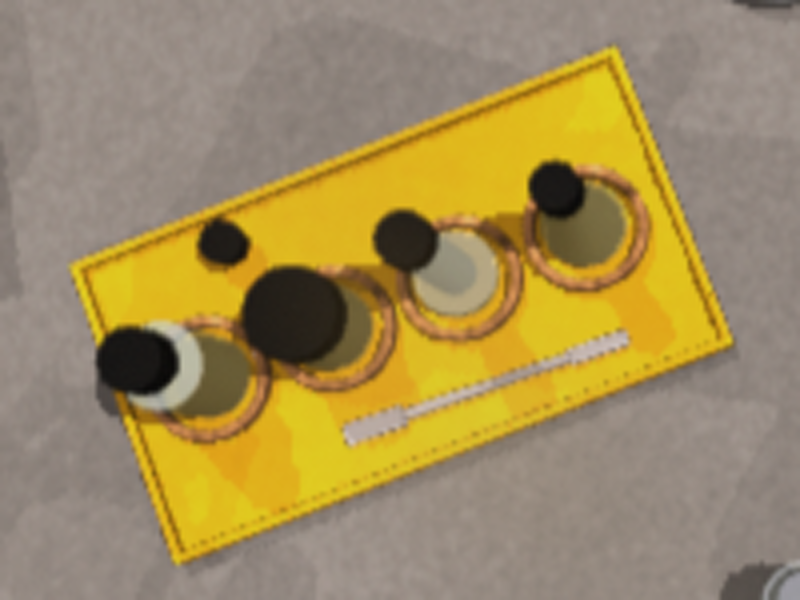

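View pics/crop2.png

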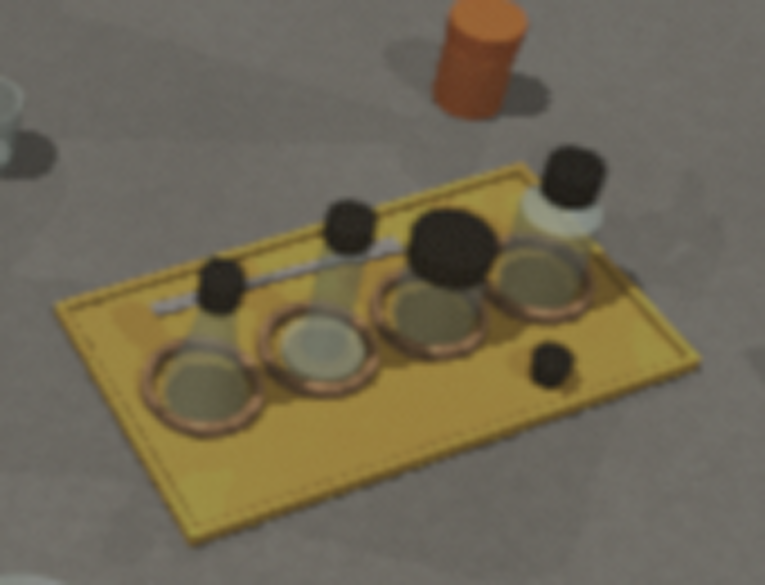

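Left to right the vessels are bottle, jar, cylinder, conical. In the top crop they sit at (140,360), (295,315), (405,240) and (555,190), each inside a ring. The spare stopper lies at (222,243) and the spatula at (490,390). Next I'll refine the lid centres and work out the pick and place targets.

```bash
cat > tgt.py <<'E'
from h import *
c=dict(np.load("top1.npz"));im=c["pixels"]
T=np.array([523.1,209.3]);a=np.deg2rad(22.95);K=np.array([534.4,-205.8]);b=np.deg2rad(1.1)
o=[112.5,37.5,-37.5,-112.5]
names=["bottle","jar","cylinder","conical"];top=[106,76,121,108]
if __name__=="__main__":
  d=(im.max(-1)<60).astype(np.uint8);n,l,st,ce=cv2.connectedComponentsWithStats(d)
  for i,nm in enumerate(names):
    ring=T+o[i]*np.array([-np.sin(a),np.cos(a)]);y=-o[i]
    well=K+y*np.array([-np.sin(b),np.cos(b)])
    # components near ; project centroid at top height
    best=None
    for k in range(1,n):
        if st[k,4]<60: continue
        # upper disc: use contour min-enclosing circle-ish at top plane
        p=plane(c,ce[k],top[i]-8)[0,:2]
        e=np.linalg.norm(p-ring)
        if best is None or e<best[0]: best=(e,p,ce[k],st[k,4])
    print(nm,"ring",ring.round(1),"lid",best[1].round(1),best[2].round(0),best[3],"well",well.round(1))
E
python3 tgt.py
```

```text
bottle ring [479.2 312.9] lid [480.6 313.4] [164. 190.] 260 well [ 536.6 -318.3]
jar ring [508.5 243.8] lid [508.4 246. ] [203. 179.] 486 well [ 535.1 -243.3]
cylinder ring [537.7 174.8] lid [540.1 177.1] [231. 160.] 163 well [ 533.7 -168.3]
conical ring [567.  105.7] lid [568.6 106.7] [269. 147.] 145 well [532.2 -93.3]
```

Emit:
{"method": "play_rows", "body": {"deltas": [[0.538, -0.304, 0, 0, 0, -0.543, 1], [0.538, -0.304, 0, 0, 0, -0.543, 1], [0.538, -0.304, 0, 0, 0, -0.543, 1], [0.538, -0.304, 0, 0, 0, -0.543, 1], [0.538, -0.304, 0, 0, 0, -0.543, 1], [0.538, -0.304, 0, 0, 0, -0.543, 1], [0.538, -0.304, 0, 0, 0, -0.543, 1], [0.538, -0.304, 0, 0, 0, -0.543, 1]], "squeeze": 40}}

```text
time_s: 0.77
eef_pos: [308.4, 409.1, 231.0]
ee_rot: [-0.0, 0.352, 0.936, -0.0]
force: [-0.0, 0.2, -0.3]
grip_width: 0.997
```

Emit:
{"method": "play_rows", "body": {"deltas": [[0.538, -0.304, 0, 0, 0, -0.543, 1], [0.538, -0.304, 0, 0, 0, -0.543, 1], [0.538, -0.304, 0, 0, 0, -0.543, 1], [0.538, -0.304, 0, 0, 0, -0.543, 1], [0.538, -0.304, 0, 0, 0, -0.543, 1], [0.538, -0.304, 0, 0, 0, -0.543, 1], [0.538, -0.304, 0, 0, 0, -0.543, 1], [0.538, -0.304, 0, 0, 0, -0.543, 1]]}}

```text
time_s: 1.43
eef_pos: [480.5, 311.9, 230.9]
ee_rot: [-0.0, 0.554, 0.833, -0.0]
force: [0.9, -0.0, 0.1]
grip_width: 0.997
```

```bash
cat > look.py <<'E'
import sys
from h import *
from rig import sensors,capture
s=sensors.sense();c=capture("wrist");cv2.imwrite(sys.argv[1],c["pixels"][:,:,::-1])
Rt=rot(s["ee_rot"]);M=c["tool_from_camera"]
v,u=np.mgrid[:400,:640];z=c["z_map"]
p=np.stack([(u-c["cx"])/c["fx"]*z,(v-c["cy"])/c["fy"]*z,z],-1)
P=(p@M[:3,:3].T+M[:3,3])@Rt.T+s["eef_pos"];P[z==0]=0
np.save("wP.npy",P);np.save("wI.npy",c["pixels"])
y=Rt[:,1];print(s["time_s"],s["eef_pos"].round(1),"jaw",np.degrees(np.arctan2(y[1],y[0])).round(1),"zdir",Rt[:,2].round(3),"grip",s["grip_width"],"F",s["force"].round(1))
dark=(c["pixels"].max(-1)<60)
for x in eval(sys.argv[2]) if len(sys.argv)>2 else []:
    cx,cy,h=x;m=dark&(abs(P[...,2]-h)<5)&(np.hypot(P[...,0]-cx,P[...,1]-cy)<35)
    q=P[m][:,:2]
    if len(q)>20:
        (ex,ey),r=cv2.minEnclosingCircle(q.astype(np.float32)); print(x,"n",len(q),"mean",q.mean(0).round(1),"enc",round(ex,1),round(ey,1),round(r,1))
E
python3 look.py pics/w1.png "[(480,313,106),(508,245,76),(539,176,121),(568,106,108)]"
python3 - <<'E'
from h import *
c=dict(np.load("top1.npz"));P=cloud(c);im=c["pixels"].astype(int)
m=(im[...,0]>im[...,1]*1.6)&(im[...,0]>60)&(P[...,2]>5);m[:, :370]=0;m[:,420:]=0;m[130:]=0
q=P[m];print("pink",q.min(0),q.max(0));t=q[(q[:,2]<40)];print(t[:,:2].min(0),t[:,:2].max(0))
E
```

```text
1.4333 [480.5 311.9 230.9] jaw 22.8 zdir [-0.001 -0.    -1.   ] grip 0.9973380820781995 F [ 0.9 -0.   0.1]
(480, 313, 106) n 946 mean [480.1 315.7] enc 480.4 315.1 16.4
(508, 245, 76) n 1428 mean [507.8 249.1] enc 508.2 247.7 24.5
(539, 176, 121) n 522 mean [538.8 179.8] enc 539.6 178.3 14.4
pink [ 416.80704705 -163.03298597    5.16301028] [698.5892121  -19.73490694 800.06262401]
[ 662.25394367 -163.03298597] [ 698.5892121 -117.3813352]
```

View pics/w1.png

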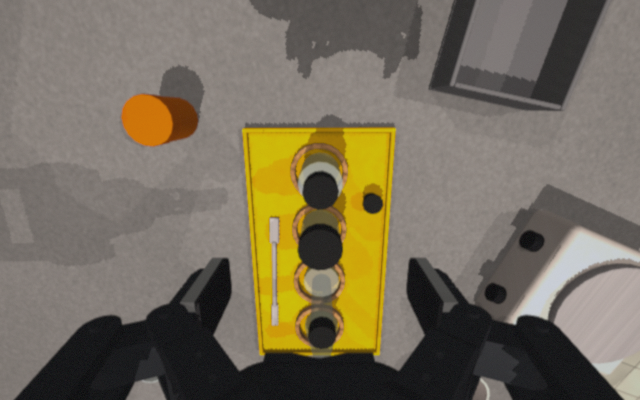

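The wrist view confirms bottle (320,190), jar (320,245), cylinder (320,280) and conical (320,330) along the row, with the bottle below the gripper. Going for the bottle's cap.

Emit:
{"method": "play_rows", "body": {"deltas": [[0, 0.05, -0.6, 0, 0, 0, 1], [0, 0, -0.8, 0, 0, 0, 1], [0, 0, -0.8, 0, 0, 0, 1], [0, 0, -0.7, 0, 0, 0, 1], [0, 0, -0.6, 0, 0, 0, 1], [0, 0, -0.35, 0, 0, 0, 1], [0, 0, -0.125, 0, 0, 0, 1], [0, 0, 0, 0, 0, 0, -1]]}}

```text
time_s: 2.15
eef_pos: [479.1, 314.5, 71.2]
ee_rot: [-0.001, 0.552, 0.834, -0.001]
force: [0.7, 0.8, 0.1]
grip_width: 0.882
```

Emit:
{"method": "play_rows", "body": {"deltas": [[0, 0, 0, 0, 0, 0, -1], [0, 0, 0, 0, 0, 0, -1], [0, 0, 0, 0, 0, 0, -1], [0, 0, 0, 0, 0, 0, -1], [0, 0, 0, 0, 0, 0, -1], [0, 0, 0, 0, 0, 0, -1], [0, 0, 0, 0, 0, 0, -1], [0, 0, 0, 0, 0, 0, -1]]}}

```text
time_s: 2.82
eef_pos: [480.6, 315.1, 74.2]
ee_rot: [0.001, 0.552, 0.834, 0.001]
force: [-2.1, -0.7, 8.3]
grip_width: 0.416
```

Emit:
{"method": "play_rows", "body": {"deltas": [[0, 0, 0.2, 0, 0, 0, -1], [0, 0, 0.4, 0, 0, 0, -1], [0, 0, 0.6, 0, 0, 0, -1], [0, 0, 0.7, 0, 0, 0, -1], [0, 0, 0.7, 0, 0, 0, -1], [0, 0, 0.6, 0, 0, 0, -1], [0, 0, 0.4, 0, 0, 0, -1], [0, 0, 0, 0, 0, 0, -1]]}}

```text
time_s: 3.48
eef_pos: [480.8, 315.2, 220.5]
ee_rot: [0.002, 0.552, 0.834, 0.003]
force: [1.3, 0.1, -0.9]
grip_width: 0.385
```

```bash
python3 look.py pics/w2.png
python3 - <<'E'
from h import *
from rig import capture
c=capture("scene");cv2.imwrite("pics/s2.png",cv2.resize(c["pixels"][60:270,300:500,::-1],None,fx=2.5,fy=2.5))
a=cv2.imread("pics/w2.png");b=cv2.imread("pics/s2.png")
cv2.imwrite("pics/m2.png",np.hstack([cv2.resize(a,(500,313)),np.zeros((313,1,3),np.uint8),cv2.resize(b,(298,313))]))
E
```

```text
3.4833 [480.8 315.2 220.5] jaw 22.9 zdir [ 0.006  0.003 -1.   ] grip 0.3848017641128268 F [ 1.3  0.1 -0.9]
```

View pics/m2.png

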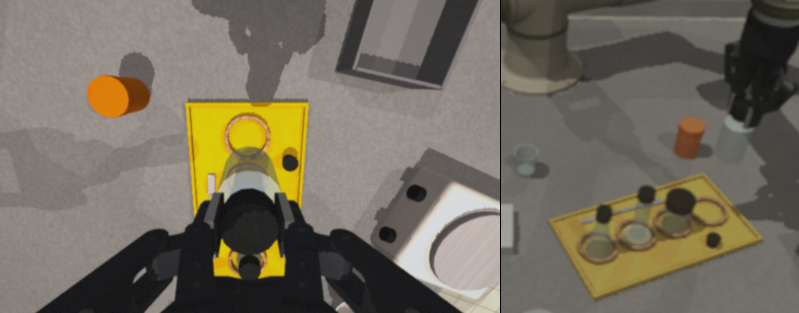

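The bottle hangs upright and its ring is empty. Now carrying it to the right-end well.

Emit:
{"method": "play_rows", "body": {"deltas": [[0.058, -0.66, 0, 0, 0, -0.152, -1], [0.058, -0.66, 0, 0, 0, -0.152, -1], [0.058, -0.66, 0, 0, 0, -0.152, -1], [0.058, -0.66, 0, 0, 0, -0.152, -1], [0.058, -0.66, 0, 0, 0, -0.152, -1], [0.058, -0.66, 0, 0, 0, -0.152, -1], [0.058, -0.66, 0, 0, 0, -0.152, -1], [0.058, -0.66, 0, 0, 0, -0.152, -1]]}}

```text
time_s: 4.25
eef_pos: [497.5, 102.2, 214.6]
ee_rot: [-0.001, 0.605, 0.796, -0.001]
force: [0.1, 1.1, -1.3]
grip_width: 0.388
```

Emit:
{"method": "play_rows", "body": {"deltas": [[0.058, -0.66, 0, 0, 0, -0.152, -1], [0.058, -0.66, 0, 0, 0, -0.152, -1], [0.058, -0.66, 0, 0, 0, -0.152, -1], [0.058, -0.66, 0, 0, 0, -0.152, -1], [0.058, -0.66, 0, 0, 0, -0.152, -1], [0.058, -0.66, 0, 0, 0, -0.152, -1], [0.058, -0.66, 0, 0, 0, -0.152, -1], [0.058, -0.66, 0, 0, 0, -0.152, -1]]}}

```text
time_s: 4.92
eef_pos: [516.1, -108.8, 214.6]
ee_rot: [-0.001, 0.654, 0.756, -0.0]
force: [0.6, -0.4, -0.8]
grip_width: 0.386
```

Emit:
{"method": "play_rows", "body": {"deltas": [[0.058, -0.66, 0, 0, 0, -0.152, -1], [0.058, -0.66, 0, 0, 0, -0.152, -1], [0.058, -0.66, 0, 0, 0, -0.152, -1], [0.058, -0.66, 0, 0, 0, -0.152, -1], [0.058, -0.66, 0, 0, 0, -0.152, -1], [0.058, -0.66, 0, 0, 0, -0.152, -1], [0.058, -0.66, 0, 0, 0, -0.152, -1], [0.058, -0.66, 0, 0, 0, -0.152, -1]]}}

```text
time_s: 5.58
eef_pos: [534.8, -319.8, 214.2]
ee_rot: [-0.002, 0.701, 0.713, -0.0]
force: [-0.2, 0.3, -0.2]
grip_width: 0.388
```

```bash
python3 look.py pics/w3.png;  python3 - <<'E'
from h import *
P=np.load("wP.npy");m=(P[...,2]>15)&(P[...,2]<29)&(P[...,1]<-20)&(P[...,1]>-390)&(P[...,0]>460)&(P[...,0]<600)
print(m.sum(),P[m].min(0),P[m].max(0),cv2.minAreaRect(P[m][:,:2].astype(np.float32)))
E
```

```text
5.5833 [ 534.8 -319.8  214.2] jaw 1.0 zdir [-0.002  0.002 -1.   ] grip 0.38826459664896373 F [-0.2  0.3 -0.2]
10944 [ 481.36943507 -370.71683171   15.0490846 ] [ 585.96288295 -142.98586877   24.44829236] ((533.778076171875, -256.5203857421875), (100.25507354736328, 226.11123657226562), 1.389727234840393)
```

View pics/w3.png

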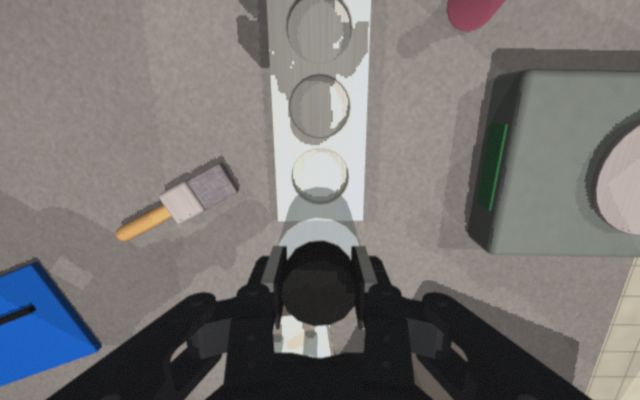

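Run:
```python
import numpy as np
P=np.load("wP.npy");print(P[270:300:10,300:340:10,2].round(1)); print(P[240,320],P[225,320],P[175,320])
```

```text
[[244.1 243.8 243.7 242.9]
 [243.6 242.6 242.7 243.8]
 [243.7 244.1 242.6 243.3]]
[ 535.13993239 -304.8624312   221.05703327] [ 535.08371973 -300.6434728   211.92154184] [ 535.76678533 -318.1622414     8.44125686]
```

Emit:
{"method": "play_rows", "body": {"deltas": [[0.03, 0.04, -0.3, 0, 0, 0, -1], [0, 0, -0.5, 0, 0, 0, -1], [0, 0, -0.6, 0, 0, 0, -1], [0, 0, -0.6, 0, 0, 0, -1], [0, 0, -0.55, 0, 0, 0, -1], [0, 0, -0.35, 0, 0, 0, -1], [0, 0, -0.2, 0, 0, 0, -1], [0, 0, -0.05, 0, 0, 0, -1]]}}

```text
time_s: 6.3
eef_pos: [535.6, -316.5, 87.7]
ee_rot: [-0.002, 0.701, 0.714, -0.0]
force: [-1.5, -0.3, -1.0]
grip_width: 0.388
```

Emit:
{"method": "play_rows", "body": {"deltas": [[0, 0, -0.05, 0, 0, 0, -1], [0, 0, -0.05, 0, 0, 0, -1], [0, 0, 0, 0, 0, 0, -1]]}}

```text
time_s: 6.55
eef_pos: [536.7, -317.5, 86.7]
ee_rot: [0.0, 0.701, 0.713, 0.0]
force: [0.0, -0.1, -1.2]
grip_width: 0.382
```

Emit:
{"method": "play_rows", "body": {"deltas": [[0, 0, -0.04, 0, 0, 0, -1], [0, 0, -0.04, 0, 0, 0, -1], [0, 0, 0, 0, 0, 0, -1]]}}

```text
time_s: 6.8
eef_pos: [536.5, -317.3, 83.0]
ee_rot: [-0.0, 0.701, 0.714, 0.0]
force: [-0.1, -0.5, -1.1]
grip_width: 0.381
```

Emit:
{"method": "play_rows", "body": {"deltas": [[0, 0, -0.04, 0, 0, 0, -1], [0, 0, 0, 0, 0, 0, -1]]}}

```text
time_s: 6.97
eef_pos: [536.5, -317.3, 81.3]
ee_rot: [-0.0, 0.701, 0.714, -0.0]
force: [-0.8, -0.3, -1.2]
grip_width: 0.386
```

Emit:
{"method": "play_rows", "body": {"deltas": [[0, 0, -0.04, 0, 0, 0, -1], [0, 0, 0, 0, 0, 0, -1]]}}

```text
time_s: 7.13
eef_pos: [536.8, -317.5, 80.6]
ee_rot: [0.0, 0.701, 0.714, 0.0]
force: [-0.7, 1.3, 4.1]
grip_width: 0.387
```

Contact at TCP z ≈ 80.6, as predicted. Releasing and lifting.

Emit:
{"method": "play_rows", "body": {"deltas": [[0, 0, 0, 0, 0, 0, -0.1], [0, 0, 0, 0, 0, 0, 0.1], [0, 0, 0, 0, 0, 0, 0.3], [0, 0, 0, 0, 0, 0, 0.5], [0, 0, 0.1, 0, 0, 0, 0.5], [0, 0, 0.5, 0, 0, 0, 0.5], [0, 0, 0.9, 0, 0, 0, 0.6], [0, 0, 0.9, 0, 0, 0, 1]]}}

```text
time_s: 7.8
eef_pos: [536.1, -316.9, 176.5]
ee_rot: [-0.001, 0.701, 0.713, -0.0]
force: [0.1, -0.4, 0.4]
grip_width: 0.918
```

Emit:
{"method": "play_rows", "body": {"deltas": [[0, 0, 0.9, 0, 0, 0, 1], [-0.04, 0.66, 0, 0, 0, 0.152, 1], [-0.04, 0.66, 0, 0, 0, 0.152, 1], [-0.04, 0.66, 0, 0, 0, 0.152, 1], [-0.04, 0.66, 0, 0, 0, 0.152, 1], [-0.04, 0.66, 0, 0, 0, 0.152, 1], [-0.04, 0.66, 0, 0, 0, 0.152, 1], [-0.04, 0.66, 0, 0, 0, 0.152, 1]]}}

```text
time_s: 8.47
eef_pos: [525.1, -131.3, 212.3]
ee_rot: [0.0, 0.66, 0.752, 0.0]
force: [-0.9, 0.7, 0.4]
grip_width: 0.999
```

Run:
```python
from h import *
from rig import sensors,capture
s=sensors.sense();print(s["time_s"],s["eef_pos"],s["grip_width"])
c=capture("top");cv2.imwrite("pics/t3.png",c["pixels"][:,:,::-1]);P=cloud(c)
m=(P[...,2]>90)&(P[...,2]<125)&(P[...,1]<-270)&(P[...,1]>-360)&(P[...,0]>480)&(P[...,0]<590)
print(m.sum(),np.median(P[m],0),P[m].max(0))
```

```text
8.4667 [ 525.1372129  -131.28924246  212.27323088] 0.9990055017666207
  return _methods._mean(a, axis=axis, dtype=dtype,
  ret = um.true_divide(
Traceback (most recent call last):
ValueError: zero-size array to reduction operation maximum which has no identity
```

View pics/t3.png

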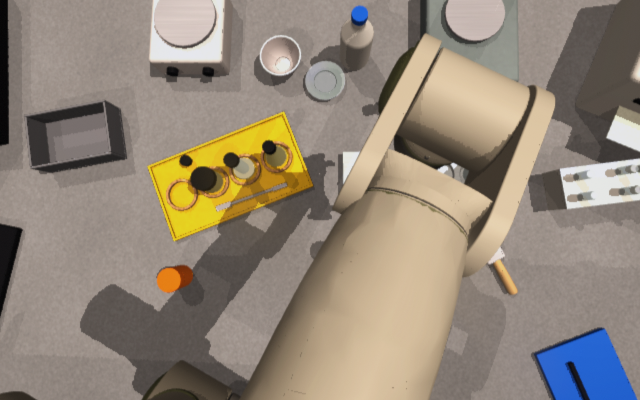

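The arm hides the rack in this view (bottle ring empty at (182,195), the rest untouched). Moving on to the jar and checking the bottle from there.

Emit:
{"method": "play_rows", "body": {"deltas": [[-0.026, 0.59, 0, 0, 0, 0.161, 1], [-0.026, 0.59, 0, 0, 0, 0.161, 1], [-0.026, 0.59, 0, 0, 0, 0.161, 1], [-0.026, 0.59, 0, 0, 0, 0.161, 1], [-0.026, 0.59, 0, 0, 0, 0.161, 1], [-0.026, 0.59, 0, 0, 0, 0.161, 1], [-0.026, 0.59, 0, 0, 0, 0.161, 1], [-0.026, 0.59, 0, 0, 0, 0.161, 1]]}}

```text
time_s: 9.18
eef_pos: [517.0, 57.3, 212.2]
ee_rot: [0.0, 0.607, 0.794, 0.0]
force: [0.1, 0.0, -0.4]
grip_width: 1.002
```

Emit:
{"method": "play_rows", "body": {"deltas": [[-0.026, 0.59, 0, 0, 0, 0.161, 1], [-0.026, 0.59, 0, 0, 0, 0.161, 1], [-0.026, 0.59, 0, 0, 0, 0.161, 1], [-0.026, 0.59, 0, 0, 0, 0.161, 1], [-0.026, 0.59, 0, 0, 0, 0.161, 1], [-0.026, 0.59, 0, 0, 0, 0.161, 1], [-0.026, 0.59, 0, 0, 0, 0.161, 1], [-0.026, 0.59, 0, 0, 0, 0.161, 1]]}}

```text
time_s: 9.85
eef_pos: [508.7, 246.1, 212.2]
ee_rot: [0.0, 0.552, 0.834, 0.0]
force: [0.7, 0.1, 1.2]
grip_width: 0.999
```

```bash
cat > rk.py <<'E'
from h import *
from rig import capture
from tgt import K,b,o
c=capture("top");P=cloud(c);cv2.imwrite("pics/rk.png",cv2.resize(c["pixels"][120:230,320:520,::-1],None,fx=4,fy=4))
# h of top with vessel in well
for nm,y,h in (("bottle",-112.5,110),("jar",-37.5,80),("cylinder",37.5,125),("conical",112.5,112)):
    w=K+y*np.array([-np.sin(b),np.cos(b)])
    m=(c["pixels"].max(-1)<75)&(P[...,2]>h-8)&(np.hypot(P[...,0]-w[0],P[...,1]-w[1])<35)
    if m.sum()>15:
        q=P[m];e=cv2.minEnclosingCircle(q[:,:2].astype(np.float32));print(nm,"well",w.round(1),"top centre",np.round(e[0],1),"r",round(e[1],1),"z",np.percentile(q[:,2],[10,50,90]).round(1))
E
python3 look.py pics/w4.png "[(508,246,76),(539,177,121),(568,106,108)]"; python3 rk.py
```

```text
9.85 [508.7 246.1 212.2] jaw 22.9 zdir [ 0.  0. -1.] grip 0.9990320547517205 F [0.7 0.1 1.2]
(508, 246, 76) n 1939 mean [508.2 248.4] enc 508.5 247.2 24.6
(539, 177, 121) n 721 mean [539.1 179.2] enc 539.9 178.3 14.4
(568, 106, 108) n 428 mean [568.2 110.2] enc 568.6 108.9 12.9
bottle well [ 536.6 -318.3] top centre [ 537.5 -317.4] r 16.5 z [107.3 110.  111.8]
```

Bottle: cap centre (537.5,-317.4), top z 110, so it stands flat in its well. Now the jar.

Emit:
{"method": "play_rows", "body": {"deltas": [[0, 0.01, -0.6, 0, 0, 0, 1], [0, 0, -0.8, 0, 0, 0, 1], [0, 0, -0.8, 0, 0, 0, 1], [0, 0, -0.8, 0, 0, 0, 1], [0, 0, -0.65, 0, 0, 0, 1], [0, 0, -0.4, 0, 0, 0, 1], [0, 0, -0.15, 0, 0, 0, 1], [0, 0, 0, 0, 0, 0, -1]]}}

```text
time_s: 10.62
eef_pos: [508.4, 244.8, 43.0]
ee_rot: [-0.001, 0.553, 0.833, -0.001]
force: [-0.0, -0.7, -0.2]
grip_width: 0.886
```

Emit:
{"method": "play_rows", "body": {"deltas": [[0, 0, 0, 0, 0, 0, -1], [0, 0, 0, 0, 0, 0, -1], [0, 0, 0, 0, 0, 0, -1], [0, 0, 0, 0, 0, 0, -1], [0, 0, 0, 0, 0, 0, -1], [0, 0, 0, 0, 0, 0, -1], [0, 0, 0, 0, 0, 0, -1], [0, 0, 0, 0, 0, 0, -1]]}}

```text
time_s: 11.28
eef_pos: [509.7, 245.6, 45.6]
ee_rot: [0.001, 0.553, 0.833, 0.001]
force: [-0.8, -1.5, 6.5]
grip_width: 0.572
```

Emit:
{"method": "play_rows", "body": {"deltas": [[0, 0, 0.2, 0, 0, 0, -1], [0, 0, 0.4, 0, 0, 0, -1], [0, 0, 0.6, 0, 0, 0, -1], [0, 0, 0.7, 0, 0, 0, -1], [0, 0, 0.7, 0, 0, 0, -1], [0, 0, 0.6, 0, 0, 0, -1], [0, 0, 0.4, 0, 0, 0, -1], [0, 0, 0.1, 0, 0, 0, -1]]}}

```text
time_s: 11.95
eef_pos: [509.6, 245.8, 195.5]
ee_rot: [0.002, 0.553, 0.833, 0.002]
force: [0.5, 0.0, -2.3]
grip_width: 0.57
```

```bash
python3 look.py pics/w5.png "[(508.5,246,221)]"
```

```text
11.95 [509.6 245.8 195.5] jaw 22.9 zdir [ 0.005  0.001 -1.   ] grip 0.5700547133229087 F [ 0.5  0.  -2.3]
(508.5, 246, 221) n 9250 mean [506.9 250. ] enc 506.2 251.3 34.5
```

Emit:
{"method": "play_rows", "body": {"deltas": [[0.041, -0.5, 0, 0, 0, -0.227, -1], [0.041, -0.764, 0, 0, 0, -0.227, -1], [0.041, -0.764, 0, 0, 0, -0.227, -1], [0.041, -0.764, 0, 0, 0, -0.227, -1], [0.041, -0.764, 0, 0, 0, -0.227, -1], [0.041, -0.764, 0, 0, 0, -0.227, -1], [0.041, -0.764, 0, 0, 0, -0.227, -1], [0.041, -0.764, 0, 0, 0, -0.227, -1]]}}

```text
time_s: 12.67
eef_pos: [521.1, 10.2, 190.7]
ee_rot: [-0.001, 0.63, 0.777, -0.0]
force: [0.7, -0.1, -1.6]
grip_width: 0.57
```

Emit:
{"method": "play_rows", "body": {"deltas": [[0.041, -0.764, 0, 0, 0, -0.227, -1], [0.041, -0.764, 0, 0, 0, -0.227, -1], [0.041, -0.764, 0, 0, 0, -0.227, -1], [0.041, -0.764, 0, 0, 0, -0.227, -1], [0.041, -0.764, 0, 0, 0, -0.227, -1], [0.041, -0.764, 0, 0, 0, -0.227, -1], [0.041, -0.664, 0, 0, 0, -0.227, -1], [0.041, -0.4, 0, 0, 0, -0.227, -1]]}}

```text
time_s: 13.33
eef_pos: [534.3, -216.6, 190.5]
ee_rot: [-0.001, 0.702, 0.713, -0.0]
force: [0.2, -0.1, -2.2]
grip_width: 0.575
```

Emit:
{"method": "play_rows", "body": {"deltas": [[0, -0.15, 0, 0, 0, 0, -1], [0, 0, 0, 0, 0, 0, -1]]}}

```text
time_s: 13.5
eef_pos: [534.7, -220.7, 191.0]
ee_rot: [-0.001, 0.701, 0.714, -0.0]
force: [0.5, 0.4, -1.4]
grip_width: 0.576
```

```bash
python3 look.py pics/w6.png
python3 - <<'E'
import numpy as np
P=np.load("wP.npy");I=np.load("wI.npy");
m=(I.max(-1)<60)&(P[...,2]>205)&(P[...,2]<240)&(abs(P[...,0]-535)<18)&(abs(P[...,1]+243)<18);print(m.sum(),np.median(P[m],0))
E
```

```text
13.5 [ 534.7 -220.7  191. ] jaw 1.1 zdir [-0.001  0.001 -1.   ] grip 0.5759586881434785 F [ 0.5  0.4 -1.4]
2347 [ 534.85717337 -232.39207958  220.6908778 ]
```

View pics/w6.png

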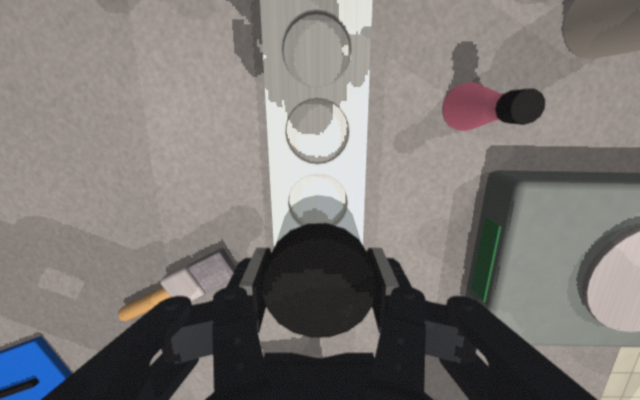

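The jar is held level. I still need -22 mm in y, then the descent.

Emit:
{"method": "play_rows", "body": {"deltas": [[0.02, -0.28, 0, 0, 0, 0, -1], [0, -0.28, -0.2, 0, 0, 0, -1], [0, 0, -0.5, 0, 0, 0, -1], [0, 0, -0.8, 0, 0, 0, -1], [0, 0, -0.8, 0, 0, 0, -1], [0, 0, -0.6, 0, 0, 0, -1], [0, 0, -0.35, 0, 0, 0, -1], [0, 0, -0.15, 0, 0, 0, -1]]}}

```text
time_s: 14.22
eef_pos: [534.7, -242.1, 53.0]
ee_rot: [-0.002, 0.7, 0.714, -0.0]
force: [-0.2, 0.8, -3.1]
grip_width: 0.571
```

Emit:
{"method": "play_rows", "body": {"deltas": [[0, 0, -0.04, 0, 0, 0, -1], [0, 0, 0, 0, 0, 0, -1]]}}

```text
time_s: 14.38
eef_pos: [536.0, -242.9, 54.6]
ee_rot: [0.0, 0.7, 0.714, 0.0]
force: [-1.1, -0.5, -1.6]
grip_width: 0.574
```

Emit:
{"method": "play_rows", "body": {"deltas": [[0, 0, -0.04, 0, 0, 0, -1], [0, 0, 0, 0, 0, 0, -1]]}}

```text
time_s: 14.55
eef_pos: [536.2, -243.0, 53.6]
ee_rot: [0.001, 0.7, 0.714, 0.0]
force: [0.7, 0.2, -1.5]
grip_width: 0.576
```

Emit:
{"method": "play_rows", "body": {"deltas": [[0, 0, -0.04, 0, 0, 0, -1], [0, 0, 0, 0, 0, 0, -1]]}}

```text
time_s: 14.72
eef_pos: [535.9, -242.8, 51.4]
ee_rot: [0.0, 0.7, 0.714, 0.0]
force: [-0.2, -0.1, -1.4]
grip_width: 0.575
```

Emit:
{"method": "play_rows", "body": {"deltas": [[0, 0, -0.04, 0, 0, 0, -1], [0, 0, 0, 0, 0, 0, -1]]}}

```text
time_s: 14.88
eef_pos: [535.9, -242.8, 49.6]
ee_rot: [0.0, 0.7, 0.714, 0.0]
force: [0.1, 0.5, -1.9]
grip_width: 0.567
```

Emit:
{"method": "play_rows", "body": {"deltas": [[0, 0, -0.03, 0, 0, 0, -1], [0, 0, 0, 0, 0, 0, -1]]}}

```text
time_s: 15.05
eef_pos: [536.0, -242.9, 49.6]
ee_rot: [0.0, 0.7, 0.714, -0.0]
force: [-4.2, 2.1, 9.3]
grip_width: 0.57
```

Emit:
{"method": "play_rows", "body": {"deltas": [[0, 0, 0, 0, 0, 0, 0.3], [0, 0, 0, 0, 0, 0, 0.5], [0, 0, 0, 0, 0, 0, 0.7], [0, 0, 0, 0, 0, 0, 0.8], [0, 0, 0.1, 0, 0, 0, 0.8], [0, 0, 0.5, 0, 0, 0, 0.8], [0, 0, 0.95, 0, 0, 0, 0.8], [0, 0, 0.95, 0, 0, 0, 1]]}}

```text
time_s: 15.72
eef_pos: [535.2, -242.4, 149.0]
ee_rot: [-0.001, 0.7, 0.714, -0.0]
force: [0.3, -1.0, 1.0]
grip_width: 0.998
```

Emit:
{"method": "play_rows", "body": {"deltas": [[0, 0, 0.95, 0, 0, 0, 1], [0, 0.6, 0.6, 0, 0, 0.24, 1], [0, 0.7, 0, 0, 0, 0.24, 1], [0, 0.7, 0, 0, 0, 0.24, 1], [0, 0.7, 0, 0, 0, 0.24, 1], [0, 0.7, 0, 0, 0, 0.24, 1], [0, 0.7, 0, 0, 0, 0.24, 1], [0, 0.7, 0, 0, 0, 0.24, 1]]}}

```text
time_s: 16.38
eef_pos: [535.6, -49.4, 210.6]
ee_rot: [0.0, 0.634, 0.773, 0.0]
force: [0.0, -0.4, -0.6]
grip_width: 1.003
```

Emit:
{"method": "play_rows", "body": {"deltas": [[0.012, 0.7, 0, 0, 0, 0.24, 1], [0.012, 0.7, 0, 0, 0, 0.24, 1], [0.012, 0.7, 0, 0, 0, 0.24, 1], [0.012, 0.7, 0, 0, 0, 0.24, 1], [0.012, 0.7, 0, 0, 0, 0.24, 1], [0.012, 0.7, 0, 0, 0, 0.24, 1], [0.012, 0.7, 0, 0, 0, 0.24, 1], [0.012, 0.7, 0, 0, 0, 0.24, 1]]}}

```text
time_s: 17.05
eef_pos: [539.4, 174.7, 210.6]
ee_rot: [0.0, 0.554, 0.833, 0.0]
force: [-1.0, -0.9, 0.7]
grip_width: 0.998
```

```bash
python3 look.py pics/w7.png "[(539,177,121),(568,106,108)]"; python3 rk.py
```

```text
17.05 [539.4 174.7 210.6] jaw 22.8 zdir [ 0.  0. -1.] grip 0.9977993414207884 F [-1.  -0.9  0.7]
(539, 177, 121) n 891 mean [539.6 178.7] enc 539.8 178.1 14.1
(568, 106, 108) n 526 mean [568.5 109.7] enc 568.8 108.8 12.5
bottle well [ 536.6 -318.3] top centre [ 537.9 -317.3] r 16.8 z [107.8 110.1 111.7]
jar well [ 535.1 -243.3] top centre [ 536.7 -241.3] r 24.9 z [78.4 80.3 81.8]
```

The jar stands flat (top z 80.3). Next the cylinder, gripped by its tube below the stopper.

Emit:
{"method": "play_rows", "body": {"deltas": [[0.01, 0.07, -0.5, 0, 0, 0, 1], [0, 0, -0.75, 0, 0, 0, 1], [0, 0, -0.75, 0, 0, 0, 1], [0, 0, -0.75, 0, 0, 0, 1], [0, 0, -0.5, 0, 0, 0, 1], [0, 0, -0.3, 0, 0, 0, 1], [0, 0, -0.1, 0, 0, 0, 1], [0, 0, 0, 0, 0, 0, -1]]}}

```text
time_s: 17.82
eef_pos: [539.8, 175.6, 63.8]
ee_rot: [-0.001, 0.554, 0.832, -0.0]
force: [0.2, -0.2, -0.1]
grip_width: 0.887
```

Emit:
{"method": "play_rows", "body": {"deltas": [[0, 0, 0, 0, 0, 0, -1], [0, 0, 0, 0, 0, 0, -1], [0, 0, 0, 0, 0, 0, -1], [0, 0, 0, 0, 0, 0, -1], [0, 0, 0, 0, 0, 0, -1], [0, 0, 0, 0, 0, 0, -1], [0, 0, 0, 0, 0, 0, -1], [0, 0, 0, 0, 0, 0, -1]]}}

```text
time_s: 18.48
eef_pos: [540.6, 176.2, 65.1]
ee_rot: [0.001, 0.554, 0.832, 0.001]
force: [1.2, -0.2, 6.0]
grip_width: 0.289
```

Emit:
{"method": "play_rows", "body": {"deltas": [[0, 0, 0.2, 0, 0, 0, -1], [0, 0, 0.4, 0, 0, 0, -1], [0, 0, 0.6, 0, 0, 0, -1], [0, 0, 0.7, 0, 0, 0, -1], [0, 0, 0.7, 0, 0, 0, -1], [0, 0, 0.6, 0, 0, 0, -1], [0, 0, 0.4, 0, 0, 0, -1], [0, 0, 0.1, 0, 0, 0, -1]]}}

```text
time_s: 19.15
eef_pos: [540.6, 176.2, 215.3]
ee_rot: [0.002, 0.554, 0.832, 0.001]
force: [-0.7, 0.9, -0.9]
grip_width: 0.287
```

```bash
python3 look.py pics/w8.png;  python3 - <<'E'
from h import *
from rig import capture
c=capture("scene");b=cv2.resize(c["pixels"][60:270,300:500,::-1],(298,313))
cv2.imwrite("pics/m8.png",np.hstack([cv2.resize(cv2.imread("pics/w8.png"),(500,313)),b]))
E
```

```text
19.15 [540.6 176.2 215.3] jaw 22.7 zdir [ 0.004  0.    -1.   ] grip 0.2867880156328753 F [-0.7  0.9 -0.9]
```

View pics/m8.png

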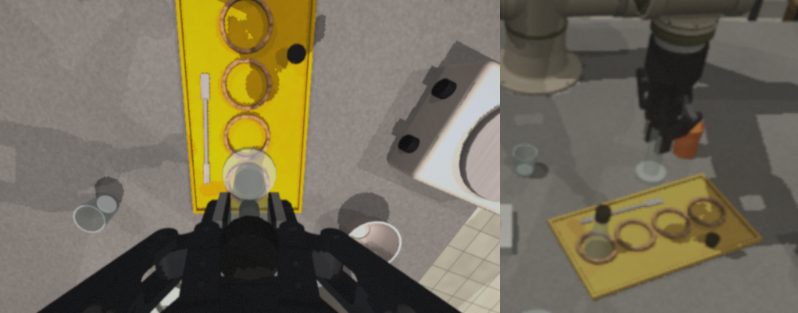

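The cylinder is upright and its foot is clear. Carrying it to the second well from the left.

Emit:
{"method": "play_rows", "body": {"deltas": [[-0.01, -0.3, 0, 0, 0, -0.225, -1], [-0.01, -0.5, 0, 0, 0, -0.225, -1], [-0.01, -0.6, 0, 0, 0, -0.225, -1], [-0.01, -0.6, 0, 0, 0, -0.225, -1], [-0.01, -0.6, 0, 0, 0, -0.225, -1], [-0.01, -0.6, 0, 0, 0, -0.225, -1], [-0.01, -0.6, 0, 0, 0, -0.225, -1], [-0.01, -0.6, 0, 0, 0, -0.225, -1]]}}

```text
time_s: 19.92
eef_pos: [535.8, -1.8, 210.7]
ee_rot: [-0.001, 0.631, 0.776, -0.001]
force: [0.3, 0.9, -1.3]
grip_width: 0.285
```

Emit:
{"method": "play_rows", "body": {"deltas": [[-0.01, -0.6, 0, 0, 0, -0.225, -1], [-0.01, -0.6, 0, 0, 0, -0.225, -1], [-0.01, -0.6, 0, 0, 0, -0.225, -1], [-0.01, -0.6, 0, 0, 0, -0.225, -1], [-0.01, -0.6, 0, 0, 0, -0.225, -1], [-0.01, -0.6, 0, 0, 0, -0.225, -1], [-0.01, -0.4, 0, 0, 0, -0.225, -1], [-0.01, -0.2, 0, 0, 0, -0.225, -1]]}}

```text
time_s: 20.58
eef_pos: [532.5, -170.3, 210.6]
ee_rot: [-0.001, 0.702, 0.712, -0.001]
force: [-0.8, 0.4, -1.4]
grip_width: 0.29
```

Emit:
{"method": "play_rows", "body": {"deltas": [[0, 0, 0, 0, 0, 0, -1], [0, 0, 0, 0, 0, 0, -1]]}}

```text
time_s: 20.75
eef_pos: [533.2, -167.7, 211.5]
ee_rot: [-0.001, 0.701, 0.714, -0.0]
force: [0.1, 0.1, -0.3]
grip_width: 0.285
```

Emit:
{"method": "play_rows", "body": {"deltas": [[0.02, 0, -0.3, 0, 0, 0, -1], [0, 0, -0.5, 0, 0, 0, -1], [0, 0, -0.7, 0, 0, 0, -1], [0, 0, -0.7, 0, 0, 0, -1], [0, 0, -0.6, 0, 0, 0, -1], [0, 0, -0.35, 0, 0, 0, -1], [0, 0, -0.2, 0, 0, 0, -1], [0, 0, -0.05, 0, 0, 0, -1]]}}

```text
time_s: 21.42
eef_pos: [533.9, -166.8, 75.1]
ee_rot: [-0.001, 0.7, 0.714, -0.0]
force: [-0.0, -0.2, -2.3]
grip_width: 0.286
```

Emit:
{"method": "play_rows", "body": {"deltas": [[0, 0, -0.04, 0, 0, 0, -1], [0, 0, 0, 0, 0, 0, -1]]}}

```text
time_s: 21.58
eef_pos: [534.9, -167.8, 75.4]
ee_rot: [0.001, 0.7, 0.714, 0.0]
force: [0.1, 0.6, -1.1]
grip_width: 0.29
```

Emit:
{"method": "play_rows", "body": {"deltas": [[0, 0, -0.04, 0, 0, 0, -1], [0, 0, 0, 0, 0, 0, -1]]}}

```text
time_s: 21.75
eef_pos: [534.7, -168.0, 73.6]
ee_rot: [0.001, 0.7, 0.714, 0.0]
force: [0.4, -0.2, -1.5]
grip_width: 0.288
```

Emit:
{"method": "play_rows", "body": {"deltas": [[0, 0, -0.04, 0, 0, 0, -1], [0, 0, 0, 0, 0, 0, -1]]}}

```text
time_s: 21.92
eef_pos: [534.4, -168.0, 71.5]
ee_rot: [0.0, 0.7, 0.714, 0.0]
force: [-0.4, 0.4, -1.1]
grip_width: 0.291
```

Emit:
{"method": "play_rows", "body": {"deltas": [[0, 0, -0.04, 0, 0, 0, -1], [0, 0, 0, 0, 0, 0, -1]]}}

```text
time_s: 22.08
eef_pos: [534.3, -167.9, 69.7]
ee_rot: [-0.0, 0.7, 0.714, -0.0]
force: [-0.5, 0.8, -2.5]
grip_width: 0.288
```

Emit:
{"method": "play_rows", "body": {"deltas": [[0, 0, -0.02, 0, 0, 0, -1], [0, 0, 0, 0, 0, 0, -1]]}}

```text
time_s: 22.25
eef_pos: [534.5, -168.0, 69.1]
ee_rot: [0.0, 0.7, 0.714, 0.0]
force: [0.4, -0.7, -1.7]
grip_width: 0.287
```

Emit:
{"method": "play_rows", "body": {"deltas": [[0, 0, -0.025, 0, 0, 0, -1], [0, 0, 0, 0, 0, 0, -1]]}}

```text
time_s: 22.42
eef_pos: [534.6, -168.0, 69.0]
ee_rot: [0.0, 0.7, 0.714, 0.0]
force: [-2.0, 0.6, 8.4]
grip_width: 0.285
```

Emit:
{"method": "play_rows", "body": {"deltas": [[0, 0, 0, 0, 0, 0, -0.3], [0, 0, 0, 0, 0, 0, 0], [0, 0, 0, 0, 0, 0, 0.3], [0, 0, 0, 0, 0, 0, 0.6], [0, 0, 0, 0, 0, 0, 0.8], [0, 0, 0.5, 0, 0, 0, 0.8], [0, 0, 0.95, 0, 0, 0, 0.8], [0, 0, 0.95, 0, 0, 0, 1]]}}

```text
time_s: 23.08
eef_pos: [533.7, -167.6, 164.4]
ee_rot: [-0.001, 0.7, 0.714, -0.0]
force: [0.0, 0.6, 0.8]
grip_width: 0.996
```

Emit:
{"method": "play_rows", "body": {"deltas": [[0, 0, 0.95, 0, 0, 0, 1], [0.06, 0.3, 0.2, 0, 0, 0.26, 1], [0.06, 0.5, 0, 0, 0, 0.26, 1], [0.06, 0.5, 0, 0, 0, 0.26, 1], [0.06, 0.5, 0, 0, 0, 0.26, 1], [0.06, 0.5, 0, 0, 0, 0.26, 1], [0.06, 0.5, 0, 0, 0, 0.26, 1], [0.06, 0.5, 0, 0, 0, 0.26, 1]]}}

```text
time_s: 23.75
eef_pos: [551.1, -34.8, 209.7]
ee_rot: [-0.0, 0.629, 0.778, -0.0]
force: [0.5, -0.6, 0.7]
grip_width: 0.999
```

Emit:
{"method": "play_rows", "body": {"deltas": [[0.06, 0.5, 0, 0, 0, 0.26, 1], [0.06, 0.5, 0, 0, 0, 0.26, 1], [0.06, 0.5, 0, 0, 0, 0.26, 1], [0.06, 0.5, 0, 0, 0, 0.26, 1], [0.06, 0.5, 0, 0, 0, 0.26, 1], [0.06, 0.5, 0, 0, 0, 0.26, 1], [0.06, 0.5, 0, 0, 0, 0.26, 1], [0, 0.1, 0, 0, 0, 0, 1]]}}

```text
time_s: 24.42
eef_pos: [567.9, 110.7, 209.6]
ee_rot: [-0.0, 0.551, 0.835, 0.0]
force: [0.2, 0.0, -0.1]
grip_width: 1.002
```

```bash
python3 look.py pics/w9.png "[(568,106,108)]"; python3 rk.py
```

```text
24.4167 [567.9 110.7 209.6] jaw 23.1 zdir [-0.     0.001 -1.   ] grip 1.0020277818434298 F [ 0.2  0.  -0.1]
(568, 106, 108) n 629 mean [568.8 109.3] enc 568.9 108.7 12.4
bottle well [ 536.6 -318.3] top centre [ 537.9 -317.6] r 17.3 z [107.9 110.3 111.8]
jar well [ 535.1 -243.3] top centre [ 536.4 -241.4] r 25.0 z [78.3 80.3 81.8]
cylinder well [ 533.7 -168.3] top centre [ 534.7 -165.9] r 13.8 z [123.  125.2 126.6]
```

The cylinder stands flat (top z 125.2). Last, the conical flask by its stopper.

Emit:
{"method": "play_rows", "body": {"deltas": [[0.02, -0.07, -0.5, 0, 0, 0, 1], [0, 0, -0.7, 0, 0, 0, 1], [0, 0, -0.7, 0, 0, 0, 1], [0, 0, -0.6, 0, 0, 0, 1], [0, 0, -0.45, 0, 0, 0, 1], [0, 0, -0.25, 0, 0, 0, 1], [0, 0, -0.11, 0, 0, 0, 1], [0, 0, 0, 0, 0, 0, -1]]}}

```text
time_s: 25.18
eef_pos: [568.7, 104.7, 77.4]
ee_rot: [-0.0, 0.553, 0.833, -0.0]
force: [-0.0, 0.2, 0.4]
grip_width: 0.879
```

Emit:
{"method": "play_rows", "body": {"deltas": [[0, 0, 0, 0, 0, 0, -1], [0, 0, 0, 0, 0, 0, -1], [0, 0, 0, 0, 0, 0, -1], [0, 0, 0, 0, 0, 0, -1], [0, 0, 0, 0, 0, 0, -1], [0, 0, 0, 0, 0, 0, -1], [0, 0, 0, 0, 0, 0, -1], [0, 0, 0, 0, 0, 0, -1]]}}

```text
time_s: 25.85
eef_pos: [569.4, 105.3, 78.5]
ee_rot: [0.001, 0.552, 0.834, 0.001]
force: [1.3, 0.0, 5.3]
grip_width: 0.289
```

Emit:
{"method": "play_rows", "body": {"deltas": [[0, 0, 0.2, 0, 0, 0, -1], [0, 0, 0.4, 0, 0, 0, -1], [0, 0, 0.6, 0, 0, 0, -1], [0, 0, 0.7, 0, 0, 0, -1], [0, 0, 0.7, 0, 0, 0, -1], [0, 0, 0.6, 0, 0, 0, -1], [0, 0, 0.3, 0, 0, 0, -1], [0, 0, 0, 0, 0, 0, -1]]}}

```text
time_s: 26.52
eef_pos: [569.6, 105.3, 220.7]
ee_rot: [0.002, 0.552, 0.834, 0.001]
force: [0.2, 0.4, -1.3]
grip_width: 0.289
```

```bash
python3 look.py pics/w10.png;  python3 - <<'E'
from h import *
from rig import capture
c=capture("scene");b=cv2.resize(c["pixels"][60:270,300:500,::-1],(298,313))
cv2.imwrite("pics/m10.png",np.hstack([cv2.resize(cv2.imread("pics/w10.png"),(500,313)),b]))
E
```

```text
26.5167 [569.6 105.3 220.7] jaw 22.9 zdir [ 0.005 -0.    -1.   ] grip 0.2886405212954054 F [ 0.2  0.4 -1.3]
```

View pics/m10.png

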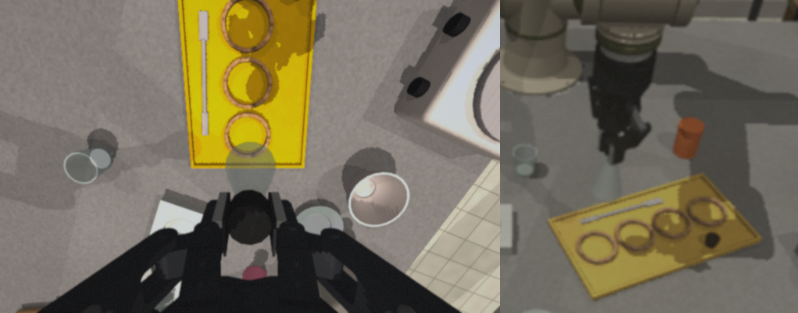

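The flask is upright and all rings are empty. Carrying it to the left-end well.

Emit:
{"method": "play_rows", "body": {"deltas": [[-0.073, -0.2, 0, 0, 0, -0.303, -1], [-0.073, -0.4, 0, 0, 0, -0.303, -1], [-0.073, -0.45, 0, 0, 0, -0.303, -1], [-0.073, -0.45, 0, 0, 0, -0.303, -1], [-0.073, -0.45, 0, 0, 0, -0.303, -1], [-0.073, -0.45, 0, 0, 0, -0.303, -1], [-0.073, -0.45, 0, 0, 0, -0.303, -1], [-0.073, -0.45, 0, 0, 0, -0.303, -1]]}}

```text
time_s: 27.28
eef_pos: [544.4, -28.0, 216.3]
ee_rot: [-0.001, 0.655, 0.756, -0.001]
force: [-0.0, -0.0, -0.9]
grip_width: 0.293
```

Emit:
{"method": "play_rows", "body": {"deltas": [[-0.073, -0.45, 0, 0, 0, -0.303, -1], [-0.073, -0.45, 0, 0, 0, -0.303, -1], [-0.073, -0.45, 0, 0, 0, -0.303, -1], [-0.073, -0.3, 0, 0, 0, -0.303, -1], [0, 0, 0, 0, 0, 0, -1], [0, 0, 0, 0, 0, 0, -1]]}}

```text
time_s: 27.78
eef_pos: [533.3, -93.0, 217.0]
ee_rot: [-0.001, 0.701, 0.713, -0.0]
force: [0.0, 0.2, -0.8]
grip_width: 0.292
```

Emit:
{"method": "play_rows", "body": {"deltas": [[0, 0, -0.3, 0, 0, 0, -1], [0, 0, -0.5, 0, 0, 0, -1], [0, 0, -0.6, 0, 0, 0, -1], [0, 0, -0.6, 0, 0, 0, -1], [0, 0, -0.55, 0, 0, 0, -1], [0, 0, -0.35, 0, 0, 0, -1], [0, 0, -0.25, 0, 0, 0, -1], [0, 0, -0.07, 0, 0, 0, -1]]}}

```text
time_s: 28.45
eef_pos: [533.1, -91.8, 87.3]
ee_rot: [-0.001, 0.7, 0.714, -0.0]
force: [0.5, 0.4, -1.3]
grip_width: 0.291
```

Emit:
{"method": "play_rows", "body": {"deltas": [[0, 0, -0.04, 0, 0, 0, -1], [0, 0, 0, 0, 0, 0, -1]]}}

```text
time_s: 28.62
eef_pos: [534.1, -92.6, 87.8]
ee_rot: [0.0, 0.7, 0.714, 0.0]
force: [0.1, 0.3, -1.2]
grip_width: 0.291
```

Emit:
{"method": "play_rows", "body": {"deltas": [[0, 0, -0.04, 0, 0, 0, -1], [0, 0, 0, 0, 0, 0, -1]]}}

```text
time_s: 28.78
eef_pos: [534.1, -92.8, 86.2]
ee_rot: [0.001, 0.7, 0.714, 0.0]
force: [0.8, 0.4, -1.7]
grip_width: 0.29
```

Emit:
{"method": "play_rows", "body": {"deltas": [[0, 0, -0.04, 0, 0, 0, -1], [0, 0, 0, 0, 0, 0, -1]]}}

```text
time_s: 28.95
eef_pos: [533.8, -92.8, 84.2]
ee_rot: [0.0, 0.7, 0.714, 0.0]
force: [0.1, 0.7, -2.1]
grip_width: 0.288
```

Emit:
{"method": "play_rows", "body": {"deltas": [[0, 0, -0.03, 0, 0, 0, -1], [0, 0, 0, 0, 0, 0, -1]]}}

```text
time_s: 29.12
eef_pos: [533.7, -92.8, 82.8]
ee_rot: [-0.0, 0.7, 0.714, -0.0]
force: [0.0, -0.3, -1.2]
grip_width: 0.291
```

Emit:
{"method": "play_rows", "body": {"deltas": [[0, 0, -0.02, 0, 0, 0, -1], [0, 0, 0, 0, 0, 0, -1]]}}

```text
time_s: 29.28
eef_pos: [534.0, -92.8, 82.5]
ee_rot: [0.0, 0.7, 0.714, 0.0]
force: [-1.1, 0.2, 1.3]
grip_width: 0.289
```

Contact. Releasing, lifting and moving away.

Emit:
{"method": "play_rows", "body": {"deltas": [[0, 0, -0.01, 0, 0, 0, -1], [0, 0, 0, 0, 0, 0, -0.3], [0, 0, 0, 0, 0, 0, 0], [0, 0, 0, 0, 0, 0, 0.3], [0, 0, 0, 0, 0, 0, 0.6], [0, 0, 0.1, 0, 0, 0, 0.8], [0, 0, 0.7, 0, 0, 0, 0.8], [0, 0, 0.95, 0, 0, 0, 1]]}}

```text
time_s: 29.95
eef_pos: [532.3, -92.2, 150.3]
ee_rot: [-0.003, 0.7, 0.714, -0.001]
force: [0.3, -0.0, 0.2]
grip_width: 1.001
```

Emit:
{"method": "play_rows", "body": {"deltas": [[0, 0, 0.95, 0, 0, 0, 1], [0, 0.4, 0.6, 0, 0, 0.2, 1], [0, 0.7, 0, 0, 0, 0.3, 1], [0, 0.7, 0, 0, 0, 0.3, 1], [0, 0.7, 0, 0, 0, 0.3, 1], [0, 0.7, 0, 0, 0, 0.3, 1], [0, 0.7, 0, 0, 0, 0.3, 1], [0, 0.7, 0, 0, 0, 0.3, 1]]}}

```text
time_s: 30.62
eef_pos: [533.6, 92.6, 214.0]
ee_rot: [0.0, 0.621, 0.784, 0.0]
force: [0.2, 0.1, 0.2]
grip_width: 1.001
```

```bash
python3 rk.py; python3 -c "
from rig import sensors;s=sensors.sense();print(s['time_s'],s['eef_pos'],s['dq'].round(3))
from h import *
from rig import capture
cv2.imwrite('pics/sf.png',cv2.resize(capture('scene')['pixels'][120:280,150:490,::-1],None,fx=2.3,fy=2.3))"
```

```text
bottle well [ 536.6 -318.3] top centre [ 538.1 -317.2] r 17.1 z [107.6 110.1 111.6]
jar well [ 535.1 -243.3] top centre [ 536.6 -241. ] r 24.6 z [78.1 80.1 81.7]
cylinder well [ 533.7 -168.3] top centre [ 534.7 -165.8] r 13.9 z [123.1 125.1 126.6]
conical well [532.2 -93.3] top centre [534.9 -90.1] r 12.5 z [110.2 111.9 113.4]
30.6667 [533.16384026  96.72377562 214.07635843] [-0.069 -0.004  0.008 -0.013 -0.008 -0.046]
```

View pics/sf.png

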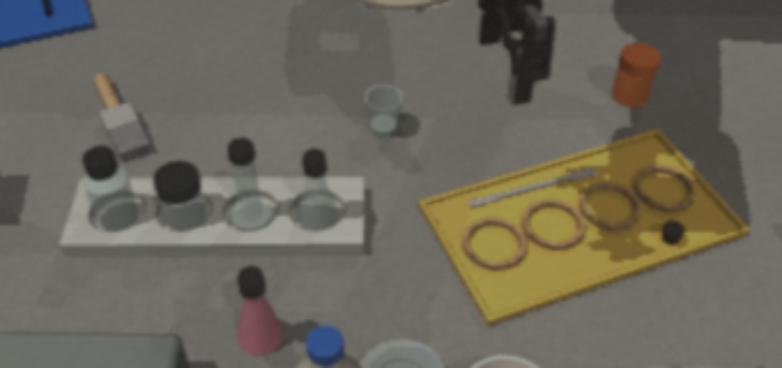

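The scene view faces the robot, so its left is the robot's right. It shows bottle (100,190), jar (178,195), cylinder (243,185) and conical (315,190) upright in the wells. The rings are empty and nothing else has moved.

```bash
python3 -c "
from rig import order;print(order.finish_job())"
```

```text
the job is handed in; nothing more can be done
None
```

All four vessels are in the rack in reverse order, and the job is handed in at about 31 s of the 112 s allowed. Seen from the robot, the wells hold, right to left, bottle, jar, cylinder and conical. I lowered each vessel until it touched the well floor (9 N or less in the readings), then released it and backed the open gripper away.

**Last checks:** In the final top view the lid heights are 110.1, 80.1, 125.1 and 111.9 mm. A vessel standing flat in its well would read 110, 80, 125 and 112 mm. The lid centres are 2–4 mm from the computed well centres, within the 8 mm of play. The final scene picture shows all four upright, the rings empty, and the tools and look-alikes untouched.

**Disagreements:** Early on, the wrist camera placed the vessels about 2 mm farther left than the top camera, so I aimed between the two. While the jaws closed they pushed on each vessel with 5–8 N of vertical force; on the bottle the tips probably touched its shoulder, and its grip settled slightly during the lift. No check failed.

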